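# Put the thick laryngoscope handle on charge

### The job

Put the thick laryngoscope handle on charge: stand it upright in the wide well of the charging base, keep hold of it until it is all the way down on the bottom of the well, then let go and move clear. Leave the slim handle standing where it is.

Things in the scene. Friction and masses are not known exactly. Their poses are not given: they have to be found in the camera images.
- handle_mid (a point): the thick laryngoscope handle, a steel cylinder standing upright on the table: 30 mm diameter, 110 mm tall (the top 15 mm is a narrower forked fitting), about 0.17 kg, loose. This point is on its axis at half height, 55 mm above its foot; z points up along the axis. It can be gripped anywhere from 40 to 90 mm above its foot; 15 to 20 mm above this point is a good place, at any yaw.
- wide_well (a point): the centre of the mouth of the wide well of the charging base. The base is a grey block fixed to the table, 90 x 150 mm and 42 mm high, with two upright round blind holes in its top. The wide well is 46 mm in diameter and 34 mm deep, flat-bottomed (its bottom is 8 mm above the table), without a chamfer. z points up; the base's long side is along y. The narrow well (26 mm, too small for the thick handle) lies 75 mm from it along +y.
- slim_mid (a point): the slim laryngoscope handle, a bystander of the same shape, standing upright on the table: 20 mm diameter, 110 mm tall, loose. This point is on its axis at half height, 55 mm above its foot; z up. At least 120 mm separate it from the thick handle and from the wide well.
There are look-alikes about, which are no part of the job. What is shaped like the part that bears slim_mid but orange is not meant. What is shaped like the part that bears handle_mid but green is not meant.

How it is judged:
By the outcome, as a careful person would: the job done as asked, in the order asked, and still so for the second after the job is handed in, with the robot touching nothing.
It also fails if it takes over 40 s, if anything falls off the work surface, if the arm or the gripper's body presses on something with over 40 N, if the wrist force passes 120 N, or if a joint passes its speed limit or range.

### The arm

A 6-joint arm with a two-finger parallel gripper is mounted at the origin on the work surface. World frame = base frame: x ahead of the robot, y to its left, z up, the work surface at z = 0. Lengths are in mm, angles in rad, forces in N, time in s.
With the tool pointing down it reaches from about 325 to 875 mm from the base axis. Payload 4.4 kg.
Tool frame: the origin (TCP) lies on the centre line of the jaws, within the pads' length; the fingertips stand ahead of it and the grasp point (between the pads) lies 6 mm ahead of it (ctrl.tcp_to_tips is the z of the fingertips in the tool frame, in mm); z points along the fingers, y is the direction in which the jaws open and shut (so a half turn about z gives the same grasp; the last joint's range is limited). The gripper opens to 85 mm and grips with 20 to 120 N. Pads are 22 mm wide; open, the fingers measure 114 mm over their backs; the gripper's body (76 mm by 85 mm) begins 54 mm behind the grasp point. The pads swing forward as they close: fully open they stand 13 mm farther back than shut.
Start: joints at [1.067, 0.207, 1.542, -0, 1.393, -0.15], TCP at [199.227, 539.385, 256.282] pointing down, gripper open.
Joint ranges: [-2.73, 2.73], [-0.86, 2.22], [0.23, 2.46], [-1.11, 4.25], [0.08, 2.63], [-2.82, 2.82]. Speed limits (rad/s): [2.79, 2.79, 3.14, 3.14, 3.14, 3.14].

### API

Orientations are given as a 3x3 rotation matrix whose columns are the frame's x, y, z axes.
In Python, from plant import ctrl, sensors, optics gives the robot as it stands. Calls block until the motion is done:
- ctrl.move_ptp(position, orientation): joint-space move of the TCP to a pose.
- ctrl.move_l(position, rot=None, vel=150, threshold=None): straight line of the TCP; rot=None keeps the orientation; vel is the mean speed in mm/s. With threshold (N) it stops when the force on the tool has changed by that much, and returns True; else False.
- ctrl.set_joints(angles): joint-space move.
- ctrl.gripper_to(opening, force=None): finger opening in mm; force is the grip in N (None keeps the last); returns when the fingers have stopped.
- ctrl.hold(seconds).
- ctrl.solve_ik(position, orientation): joint angles nearest the present ones, or None.
- sensors.read_state(): the state.
- optics.grab_frame(name): name is "scene" or "top"; returns (picture, depth): 420x560x3 uint8, red, green, blue; 420x560 float32, mm along the optical axis (not along the pixel's ray), 0 where there is no reading.
- optics.camera_params(name): a dict with "mtx" (3x3 intrinsics, pixels), "R" (3x3) and "t" (3): a world point X has camera coordinates R X + t. Camera axes: x right, y down, z forward; pixel columns grow to the right and rows downward; lengths in mm; the calibration is good to about 2 mm. A picture is of the moment at which its call begins. camera_params takes no time and is no camera call.
A pose or a line that the arm cannot do raises ctrl.MotionError and nothing moves.
- ctrl.finish_job(): hands the job in, once; it reports no verdict.
The state is a dict: "t": time; "q": joint angles; "qvel": joint speeds; "tau": joint torques, N m; "eef_pos": TCP position; "eef_rot": TCP orientation; "force": force on the tool from outside, world axes, zero at the start; "wrist_torque": the same for the moment, N m; "grip_width": finger opening in mm.
Only numpy, scipy, OpenCV 4.12 (cv2) and the standard library are available. Lean on these libraries where they do the work, as an engineer would, in place of code of your own. Each camera call takes 0.05 s, during which the arm holds its last target. There are 200 camera calls.

## Working session

There is one attempt and no reset: what is moved stays moved. The work goes in short steps, each a Python script; the robot and the scene stay as the last script left them, time stands still between calls to the robot, and variables do not carry over. Pictures are saved under pics/ and viewed, about 8 in all and at most 12, crops included, and the job is handed in when it is done.

```bash
mkdir -p pics; cat > h.py <<'E'
import numpy as np, cv2
from plant import ctrl, sensors, optics
def grab(n):
    p,d=optics.grab_frame(n); return p,d
def cloud(n,d):
    c=optics.camera_params(n); K=np.array(c["mtx"]);R=np.array(c["R"]);t=np.array(c["t"])
    v,u=np.mgrid[:d.shape[0],:d.shape[1]]
    C=np.stack([(u-K[0,2])/K[0,0]*d,(v-K[1,2])/K[1,1]*d,d],-1)
    W=(C-t)@R; W[d<=0]=np.nan
    return W
E
python3 - <<'E'
from h import *
for n in("scene","top"):
    p,d=grab(n); cv2.imwrite(f"pics/{n}0.png",p[:,:,::-1]); np.savez(f"pics/{n}0.npz",p=p,d=d)
    c=optics.camera_params(n); print(n,np.round(-np.array(c["R"]).T@np.array(c["t"])),np.round(c["R"],2).tolist())
    W=cloud(n,d)
    m=((W[...,2]>25)&(W[...,2]<130)).astype(np.uint8)
    k,l,s,cc=cv2.connectedComponentsWithStats(m)
    for i in range(1,k):
        if s[i,4]>40:
            q=W[l==i]; print(s[i].tolist(),np.round(q.min(0)),np.round(q.max(0)),np.median(p[l==i],0))
E
```

```text
scene [1231.  -62.  505.] [[0.05, 1.0, -0.01], [0.51, -0.03, -0.86], [-0.86, 0.04, -0.51]]
[325, 33, 156, 34, 1688] [-1815.   380.    26.] [-1070.  1569.   130.] [79. 63. 50.]
[512, 34, 48, 31, 794] [-1704.  1740.    25.] [-1149.  1777.   130.] [94. 48. 13.]
[0, 36, 260, 33, 5231] [-1820. -1668.    25.] [-1194.   -64.   130.] [126.  69.  61.]
[410, 96, 110, 45, 3355] [-138.  479.   25.] [ 49. 780. 130.] [17. 17. 16.]
[261, 111, 38, 37, 1157] [  4. -63.  25.] [ 66.  58. 130.] [41. 40. 21.]
[29, 134, 96, 35, 2502] [  24. -746.   25.] [ 181. -494.   74.] [17.5 46.5 77. ]
[317, 191, 15, 40, 519] [516.  52.  25.] [544.  82. 111.] [ 9. 69. 19.]
[347, 192, 79, 45, 1818] [404. 133.  25.] [576. 298.  45.] [143. 142. 119.]
[247, 195, 15, 41, 533] [524. -99.  25.] [555. -69. 111.] [ 9. 71. 19.]
[281, 195, 14, 42, 523] [528. -27.  25.] [559.   1. 112.] [74. 69. 59.]
[153, 199, 20, 54, 667] [ 530. -282.   25.] [ 602. -259.  111.] [101.  58.  40.]
[123, 214, 17, 41, 409] [ 586. -337.   25.] [ 606. -316.  110.] [136.  51.   0.]
[461, 291, 38, 28, 645] [748. 265.  25.] [803. 321.  52.] [217. 208. 171.]
top [ 498.  -12. 1075.] [[-0.01, -1.0, 0.01], [-1.0, 0.01, -0.05], [0.05, -0.01, -1.0]]
[122, 86, 28, 28, 460] [746. 270.  25.] [802. 326.  54.] [174.  164.  144.5]
[434, 178, 22, 13, 194] [ 581. -334.   25.] [ 600. -314.  113.] [108.  54.   8.]
[407, 180, 19, 13, 177] [ 578. -275.   28.] [ 597. -257.  113.] [74. 60. 52.]
[133, 197, 82, 86, 2991] [401. 136.  25.] [572. 297.  48.] [155. 147. 135.]
[279, 203, 15, 17, 207] [525. -24.  30.] [554.   3. 115.] [217. 206. 196.]
[314, 205, 17, 17, 221] [521. -95.  27.] [550. -67. 113.] [ 98. 161.  78.]
[408, 207, 20, 12, 172] [ 525. -279.   25.] [ 545. -260.  112.] [124.5  62.5   5. ]
[237, 212, 18, 16, 224] [509.  54.  28.] [538.  83. 114.] [ 82.  175.5  84.5]
[526, 404, 34, 16, 446] [ 120. -555.   25.] [ 150. -489.   74.] [30. 34. 51.]
```

View pics/scene0.png

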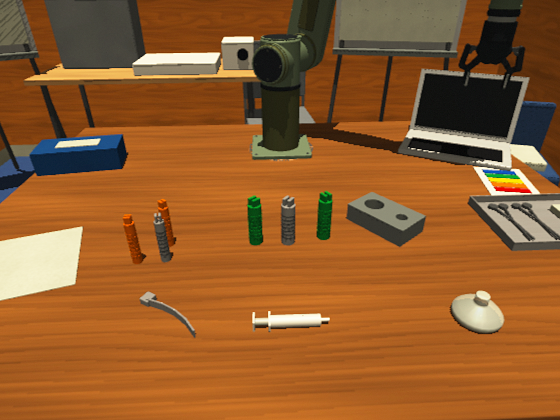

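View pics/top0.png

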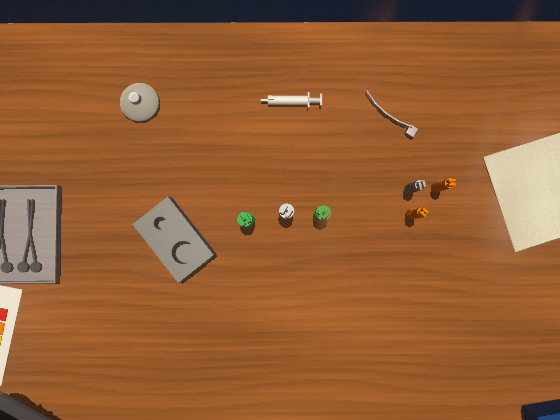

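The top view shows the candidates for the thick handle: green (245,219), steel (287,211) and green (322,212). The scene view has them at (325,216), (288,220) and (255,220). The steel one in the middle is the target. The slim steel one at top (418,185) has orange look-alikes at (448,183) and (421,212). The base's wide well is at top (182,252) and its narrow one at (160,224). Next I measure precisely and check one close crop.

```bash
python3 - <<'E'
from h import *
from scipy.optimize import least_squares
for n,box in(("scene",(281,195,14,42)),("top",(279,203,16,18))):
    z=np.load(f"pics/{n}0.npz"); W=cloud(n,z["d"]); c=optics.camera_params(n)
    K,R,t=[np.array(c[k]) for k in("mtx","R","t")]; cam=-R.T@t
    x,y,w,h=box; q=W[y:y+h,x:x+w].reshape(-1,3)
    s=q[(q[:,2]>30)&(q[:,2]<92)&(abs(q[:,1]+12)<25)&(abs(q[:,0]-540)<40)]
    f=least_squares(lambda a:np.hypot(s[:,0]-a[0],s[:,1]-a[1])-15,[535,-12],loss="soft_l1")
    print(n,"handle",f.x,len(s),"top z",np.nanmax(q[:,2]), "top centroid",np.nanmedian(q[q[:,2]>100],0))
    # wells
    m=((W[...,2]>38)&(W[...,2]<55)&(W[...,0]>380)&(W[...,0]<600)&(W[...,1]>115)&(W[...,1]<310)).astype(np.uint8)
    print("block top z",np.nanmedian(W[...,2][m>0]))
    cs,hi=cv2.findContours(m,cv2.RETR_CCOMP,cv2.CHAIN_APPROX_NONE)
    for C,H in zip(cs,hi[0]):
        if len(C)<8: continue
        uv=C[:,0].astype(float); ray=np.c_[(uv-K[:2,2])/K[[0,1],[0,1]],np.ones(len(uv))]@R
        P=cam+ray*((42-cam[2])/ray[:,2])[:,None]
        if H[3]<0: print("outline",cv2.minAreaRect(P[:,:2].astype(np.float32)))
        else: (cx,cy),ax,an=cv2.fitEllipse(P[:,:2].astype(np.float32)); print(" hole",cx,cy,ax)
print(ctrl.tcp_to_tips)
p=np.load("pics/scene0.npz")["p"][180:255,235:435,::-1]
cv2.imwrite("pics/crop.png",cv2.resize(p,None,fx=4,fy=4,interpolation=cv2.INTER_CUBIC))
q=np.array([[0,1,0],[1,0,0],[0,0,-1]],float)
print([ctrl.solve_ik(P,s*q*np.array([1,1,1]) if 0 else q@np.diag([s,s,1])) for P in([540,-12,78],[450,190,90]) for s in(1,-1)])
E
```

```text
scene handle [567.13449158 -13.60785194] 350 top z 111.57535844298494 top centroid [544.76209883 -13.10559151 107.60320276]
block top z 41.918843260105476
outline ((490.59649658203125, 213.62733459472656), (153.88262939453125, 96.59573364257812), 38.130165100097656)
 hole 522.9668579101562 239.4554901123047 (24.01719856262207, 26.235017776489258)
 hole 464.5416564941406 193.4788360595703 (43.10868453979492, 45.80329132080078)
top handle [540.02090191 -10.55738947] 30 top z 115.43302193862912 top centroid [540.13157693 -10.8841273  108.84656118]
block top z 41.41964096781322
outline ((486.7845153808594, 216.95172119140625), (149.9871826171875, 90.60157012939453), 37.98191452026367)
 hole 460.7255554199219 196.66433715820312 (46.499237060546875, 47.67837905883789)
 hole 504.98187255859375 260.2555236816406 (4.367700576782227, 8.180221557617188)
 hole 519.3399047851562 242.45314025878906 (26.9739933013916, 28.507614135742188)
25.0
[array([-1.82494114e-01,  3.50415273e-01,  1.76956556e+00, -4.44089210e-16,
        1.02161182e+00, -1.82494114e-01]), None, array([ 2.22116008e-01,  2.36316589e-01,  1.89166218e+00, -4.44089210e-16,
        1.01361388e+00,  2.22116008e-01]), None]
```

View pics/crop.png

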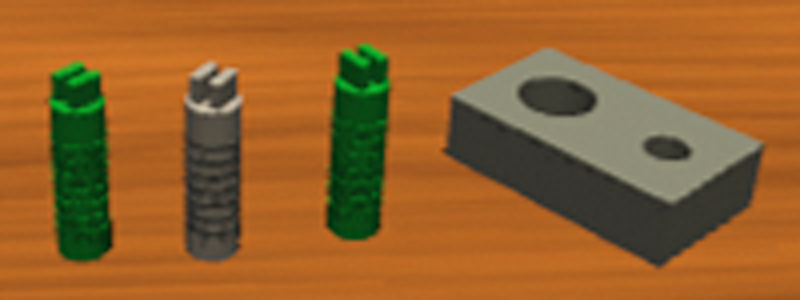

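The crop confirms it: the middle, grey cylinder is thick with a forked top, and green ones stand on either side. The larger well is at the left rear of the base. The two cameras differ by about 4 mm in absolute position but agree on the handle-to-well offset, so I use the mean. The jaws will open along x, away from the green neighbours.

```bash
python3 - <<'E'
from h import *
Q=np.array([[0,1,0],[1,0,0],[0,0,-1]],float)
ctrl.gripper_to(85)
ctrl.move_ptp([541.7,-12,220],Q)
print(ctrl.move_l([541.7,-12,78],vel=120,threshold=8), sensors.read_state()["eef_pos"])
ctrl.gripper_to(20,force=40)
s=sensors.read_state(); print(s["grip_width"],s["eef_pos"],s["force"],s["t"])
ctrl.move_l([541.7,-12,190],vel=100)
s=sensors.read_state(); print(s["grip_width"],s["force"])
out=[]
for n in("scene","top"):
    p,d=grab(n); W=cloud(n,d); np.savez(f"pics/{n}1.npz",p=p,d=d)
    out.append(p[120:330,150:430])
    if n=="scene":
        z=W[...,2];m=(abs(W[...,1]+12)<25)&(abs(W[...,0]-541)<25)&(z>60)&(z<160)
        for a in range(100,160,10):
            k=m&(z>a)&(z<a+10)
            if k.sum(): print(a,k.sum(),np.median(W[k],0).round(1), (W[k][:,1].min()+W[k][:,1].max())/2)
        print("minz",np.percentile(z[m],1))
cv2.imwrite("pics/lift.png",cv2.resize(np.vstack(out)[:,:,::-1],None,fx=1.4,fy=1.4))
E
```

```text
False [542.55696414 -12.12473004  78.9245256 ]
29.01846089462282 [541.784399   -12.01230551  78.3317613 ] [-0.57515801 -0.0766302   2.12821207] 4.5167
29.19615242478144 [ 0.34017014 -0.25151843 -1.22829861]
110 52 [553.2 -15.2 115.7] -13.612229162825885
120 60 [553.2 -14.3 124.7] -12.568053656147548
130 63 [553.2 -13.4 135. ] -12.617685709273317
140 66 [553.5 -13.5 144.9] -12.521603548065329
150 64 [553.6 -13.4 155.1] -12.681514717991012
minz 111.8400696276579
```

View pics/lift.png

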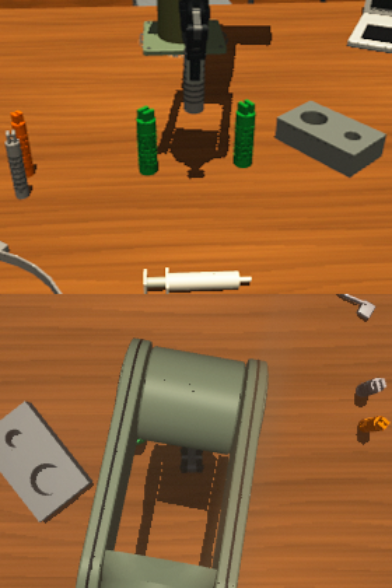

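The handle is held upright with its foot at about z=112, which fits the grasp height. Both greens are still standing. I move over the well and check the alignment in the scene camera.

```bash
python3 - <<'E'
from h import *
from scipy.optimize import least_squares
ctrl.move_l([462.6,195.1,190],vel=130)
ctrl.move_l([462.6,195.1,133],vel=60)
ctrl.hold(.4)
print(sensors.read_state()["eef_pos"],sensors.read_state()["grip_width"])
p,d=grab("scene"); W=cloud("scene",d); z=W[...,2]
m=(abs(W[...,1]-195)<25)&(abs(W[...,0]-462)<25)&(z>60)&(z<100)
for a in(60,70,80,90):
    s=W[m&(z>a)&(z<a+10)]
    f=least_squares(lambda c:np.hypot(s[:,0]-c[0],s[:,1]-c[1])-15,[s[:,0].max()-15,195],loss="soft_l1")
    print(a,len(s),f.x,s[:,:2].min(0),s[:,:2].max(0))
cv2.imwrite("pics/over.png",cv2.resize(p[130:260,310:450,::-1],None,fx=4,fy=4,interpolation=cv2.INTER_CUBIC))
E
```

```text
[462.67860194 195.12425126 133.17725774] 29.311613538547224
60 52 [462.00728953 193.79075265] [454.33417232 178.77382366] [477.88392706 206.76740184]
70 49 [462.4932067  193.97300737] [463.96001689 179.17076184] [479.50596921 205.87670681]
80 54 [462.17148809 193.89315025] [458.08694482 178.12832414] [479.66124739 208.00774652]
90 53 [463.07002    193.81513742] [458.39498239 178.80411666] [479.72292982 207.64451558]
```

View pics/over.png

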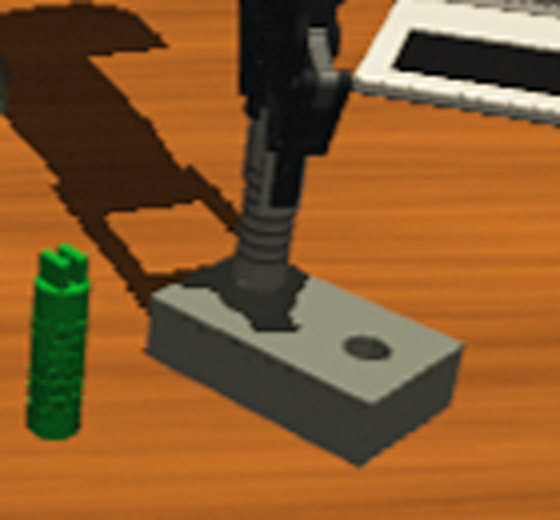

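The picture shows the handle upright over the wide well. In the scene camera its axis is at (462.4, 193.9) and the well at (464.5, 193.5), so I shift +1.7 mm in x and lower with a force guard. Bottom contact should come at a TCP z of about 86.

```bash
python3 - <<'E'
from h import *
x,y=464.3,194.9
ctrl.move_l([x,y,133],vel=30); ctrl.hold(.3)
print(ctrl.move_l([x,y,91],vel=40,threshold=6),sensors.read_state()["eef_pos"])
print(ctrl.move_l([x,y,82],vel=12,threshold=6))
ctrl.hold(.3)
s=sensors.read_state(); print(s["eef_pos"],s["force"],s["wrist_torque"],s["grip_width"],s["t"])
p,d=grab("scene")
cv2.imwrite("pics/in.png",cv2.resize(p[130:260,310:450,::-1],None,fx=4,fy=4,interpolation=cv2.INTER_CUBIC))
E
```

```text
False [464.59593462 194.9729777   91.30727135]
True
[464.41975332 194.93750141  86.29007304] [-0.63877104 -0.97123186  5.70395559] [ 0.00964353  0.01202947 -0.0157893 ] 28.92029677075732 11.8333
```

View pics/in.png

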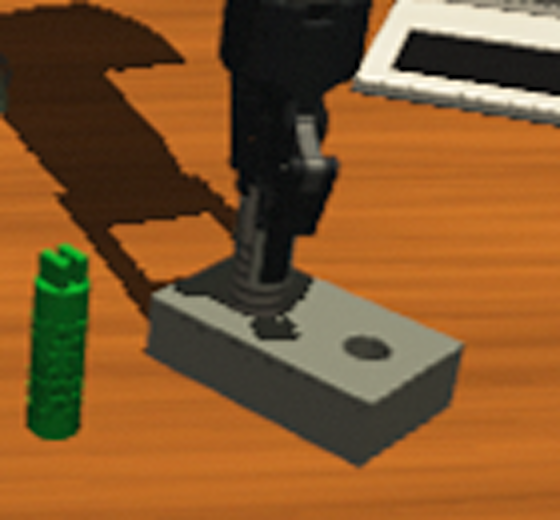

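The foot touched at z=86.3, where the bottom was predicted, with a purely vertical force. The picture shows the handle inside the well. I release it and retreat straight up.

```bash
python3 - <<'E'
from h import *
ctrl.gripper_to(60); ctrl.hold(.3)
x,y=464.3,194.9
ctrl.move_l([x,y,230],vel=100)
q=sensors.read_state()["q"].copy() if hasattr(sensors.read_state()["q"],"copy") else list(sensors.read_state()["q"])
ctrl.set_joints([1.067, 0.207, 1.542, 0, 1.393, -0.15]); ctrl.hold(.5)
s=sensors.read_state(); print(s["t"],s["force"],s["grip_width"])
out=[]
for n in("scene","top"):
    p,d=grab(n); W=cloud(n,d); z=W[...,2]
    m=(np.hypot(W[...,0]-462,W[...,1]-195)<35)&(z>50)&(z<140)
    print(n,"z max",np.percentile(z[m],98),[np.nanmedian(W[m&(z>a)&(z<a+20)],0).round(1).tolist() for a in(55,75,95)])
    k=(np.hypot(W[...,0]-589,W[...,1]+266)<25)&(z>50)&(z<140); print("slim",np.median(W[k],0),z[k].max())
    out.append(p[150:330,110:460] )
cv2.imwrite("pics/end.png",cv2.resize(np.vstack(out)[:,:,::-1],None,fx=1.6,fy=1.6))
E
```

```text
16.2833 [-0.28482059  0.36867964  0.32148366] 59.84647916543734
scene z max 118.36132947408052 [[475.9, 188.8, 65.2], [476.6, 189.2, 85.1], [471.8, 190.6, 103.3]]
slim [ 596.65743118 -267.49536275   81.0813016 ] 110.66617913626143
top z max 119.81132259194455 [[465.0, 183.0, 66.0], [465.6, 183.7, 85.5], [464.7, 192.1, 102.8]]
slim [ 586.41737231 -262.38187123   94.25026064] 113.58165585631927
```

View pics/end.png

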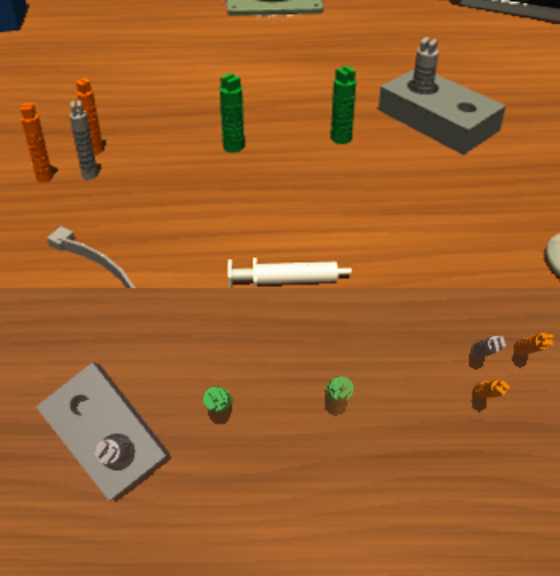

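The handle stands upright in the wide well with its top at about 118 mm (8 + 110), and everything else is in place.

```bash
python3 -c "
from plant import ctrl
ctrl.finish_job()"
```

```text
the job is handed in; nothing more can be done
```

The thick steel handle is standing upright in the wide well of the charging base, and the job is handed in. I gripped it with the jaws opening along x, clear of the green look-alikes. I held it while lowering until the foot touched bottom at TCP z = 86.3 mm (about 86 expected, roughly 6 N, vertical). Then I released it, moved straight up and returned to the start pose, at about 16 s on the robot's clock.

**Last checks:**
- **Handle:** it is upright, with its top at 118–120 mm (118 expected if it is fully down).
- **Bystanders:** the slim handle and the look-alikes are still standing where they were.
- **Robot:** the force on the tool was close to zero.

**Disagreement:** the two cameras differed by about 4 mm in absolute position. I used their mean and corrected +1.7 mm in x over the well, using the scene camera. No check failed.

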